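# Seat a blank in a tilted drilling jig and clamp it

## Task

Pick out the aluminium blank that has a narrow tongue and set it in the matching pocket of the tilted drilling jig, tongue through the slot, fully home so that it lies flat on the jig plate. Then swing the jig's hold-down lever down until its foot rests on the blank, and let go. Leave the other things on the bench where they are.

Things in the scene. Friction and masses are not known exactly. Their poses are not given: they have to be found in the camera images.
- blank: The blank to load: aluminium, 30 mm thick, 0.14-0.28 kg, flat on the bench in one of three places beside the jig. Main part 40 mm along its x, 50 mm along its y; from the middle of its -y side a tongue 20 mm wide reaches 20 mm farther (to y = -45). Origin: centre of the main part's underside; z up. Seated, its axes agree with the plate's and its origin is at plate x = 0, z = 0.
- plate: The jig's steel plate, fixed, tilted 30 degrees to face up and towards the robot. z: outward normal, x: up the slope, y: level, to the left. Surface (the pocket's floor) at z = 0, x -60 to +95 mm, y -80 to +80; origin 75 mm above the bench.
- nest_row (a point): Point on the plate, x = 0, y = 0, z = 8 mm, at rim height of the steel frame (nest) that forms the pocket, 42.5 mm (x) by 52.5 mm (y). The pocket is centred at x = 0, but the nest is clamped anywhere within 14 mm of y = 0 and WHERE IS NOT MEASURED: see or feel for it. Rims 8 mm high and thick, above, below and right (-y); the right one has a slot 22.5 mm wide, open-ended, for the tongue.
- stop_row (a point): Point on the plate, x = 0, y = 0, z = 30 mm: height of the top of the nest's left (+y) wall, a tall stop block 8 mm thick, 42.5 mm long in x; it shifts with the nest, which hand forces to 25 N do not move. A blank carried above the low rims (underside 10 to 20 mm off the plate) and slid to +y meets the stop; it is then in line with the pocket, 1.25 mm to +y of its centre.
- lever (a joint): Angle of the hold-down lever (rad), pivoting on the plate's y direction. 0: parallel to the plate, pointing down the slope, foot just resting on a seated blank; positive: raised, to 2.4. Starts at 1.9 to 2.3. Stiff: stays where it is left; about 1.5 N at the knob moves it. A bar 10 mm wide, 8 mm thick; its foot, 12 mm across, is 60 mm from the pivot.
- lever_pivot (a point): Middle of the lever's pivot, at x = 70, y = 0, z = 45 mm in the plate's frame, between two cheeks 56 mm high.
- lever_knob (a point): Centre of the black ball knob, 20 mm in diameter, at the lever's free end. At lever angle a it is, in the plate's frame, at x = 70 - 105 cos a + 5 sin a, y = 0, z = 45 + 105 sin a + 5 cos a (mm). It can be pinched between the fingers along the plate's y and carried round its arc.
- plain_blank: Bystander: plain aluminium block 40 x 50 x 30 mm without a tongue, loose; origin at the centre of its underside.
- round_blank: Bystander: aluminium disc, 46 mm in diameter, 30 mm high, loose; origin at the centre of its underside.
- screwdriver: Bystander: screwdriver 180 mm long lying along its own x, between robot and jig; loose.
- wrench: Bystander: wrench 160 mm long lying along its own x, to the right of the jig; loose.
- oil_bottle: Bystander: white bottle, 52 mm in diameter, 130 mm high, behind the jig on the left; loose; origin at the centre of its base.
- jar: Bystander: glass jar, 64 mm in diameter, 75 mm high, behind the jig on the right; loose; origin at the centre of its base.
Mind the look-alikes: they are no part of the job. What is shaped like the blank but purple is not meant.

How it is judged:
By the outcome, as a careful person would: the job done as asked, in the order asked, and still so for the second after the job is handed in, with the robot touching nothing.
It also fails if it takes over 64 s, if anything falls off the work surface, if the arm or the gripper's body presses on something with over 40 N, if the wrist force passes 120 N, or if a joint passes its speed limit or range.

## Robot

A 6-joint arm with a two-finger parallel gripper is mounted at the origin on the work surface. World frame = base frame: x ahead of the robot, y to its left, z up, the work surface at z = 0. Lengths are in m, angles in rad, forces in N, time in s.
With the tool pointing down it reaches from about 0.375 to 0.975 m from the base axis. Payload 3.8 kg.
Tool frame: the origin (TCP) lies at the very end of the fingers, on their centre line; the grasp point (between the pads) lies 19 mm behind it; z points along the fingers, y is the line along which they close (so a half turn about z gives the same grasp; the last joint's range is limited). The gripper opens to 88 mm and grips with 3 to 60 N. Pads are 18 mm wide; open, the fingers measure 123 mm over their backs; the gripper's body (75 mm by 187 mm) begins 45 mm behind the grasp point.
Start: joints at [1.186, 0.264, 1.604, -0, 1.274, -0.037], TCP at [0.23, 0.635, 0.239] pointing down, gripper open.
Joint ranges: [-2.63, 2.63], [-0.94, 2.18], [0.31, 2.57], [-1.31, 4.45], [0, 2.66], [-2.55, 2.55]. Speed limits (rad/s): [2.57, 2.57, 3.14, 3.14, 3.14, 3.14].

## Interface

Orientations are given as [roll, pitch, yaw] about the fixed x, y, z axes, in that order (R = Rz(yaw) Ry(pitch) Rx(roll)).
In Python, from plant import * gives the robot as it stands. The module is installed in compiled form; this text tells all that it offers.
- The arm moves only by the tool arm_command, never from a script. Its argument "series" is a list of rows, each an object with "xyz": the shift along the tool's x, y, z in mm, a list of three; "angular": the turn, a rotation vector about the tool's x, y, z in rad, a list of three. In form: [{"xyz": [dx, dy, dz], "angular": [rx, ry, rz]}, ...]. A call has 1 to 10 rows; each row shifts and turns the commanded pose from where the row before left it, along the tool's axes as they then stand; what a row does not reach is not made up. A row lasts 1/8 s, in which the tool goes at most 62.5 mm and 10.7 degrees, less where a joint would pass 70% of its speed; a pose out of reach is approached as far as the arm can. A call with a gripper value outside its range is refused whole. "hand" is the finger opening in mm, from 0 to 88.1, set as the call begins (left out, the last holds). The fingers move at their own pace and stop on an object; "squeeze" is the grip in N (left out, the last holds). Time passes only in rows, so rows that do not move let the fingers close. It gives the time, the measured TCP pose, the force and the opening at its end, in the units of the state.
- state(): the state, without advancing time (a new reading comes with each control period).
- read_camera(name): name is "scene" or "top" or "wrist"; returns the picture (400x640x3 uint8, red, green, blue); there is no depth.
- calibration(name): a dict with "vfov" (degrees; the focal length in pixels is half the picture's height over the tangent of half this angle, whatever the lens; pixels are square), "cx", "cy" (the principal point, pixels), "world_from_camera" (4x4, takes a point from camera to world coordinates). Camera axes: x right, y down, z forward; pixel columns grow to the right and rows downward; lengths in m; the calibration is good to about 2 mm. A picture is of the moment at which its call begins: read the wrist's pose just before it. calibration takes no time and is no camera call; for the wrist camera it gives the pose at the moment of the call.
- job_done(): hands the job in, once; it reports no verdict.
The state is a dict: "clock": time; "joint_positions": joint angles; "joint_vel": joint speeds; "joint_efforts": joint torques, N m; "position": TCP position; "orientation": TCP orientation; "force": force on the tool from outside, world axes, zero at the start; "wrist_torque": the same for the moment, N m; "finger_gap": finger opening in m.
Only numpy, scipy, OpenCV 4.12 (cv2) and the standard library are available. Lean on these libraries where they do the work, as an engineer would, in place of code of your own. Each camera call takes 0.05 s, during which the arm holds its last target. There are 200 camera calls.

## Working session

There is one attempt and no reset: what is moved stays moved. The work goes in short steps, Python scripts to look and compute and a tool call to move; the robot and the scene stay as the last step left them, time stands still between calls to the robot, and variables do not carry over. Pictures are saved under pics/ and viewed, on a budget of 10 in all, crops included, one or two more only if the job needs it, and the job is handed in when it is done.

Besides the shell and the picture viewer there is one more tool, called as name(argument=value, ...) on one line, values as JSON. arm_command: Moves the arm, as the interface text tells. Its arguments: {"type":"object","properties":{"series":{"type":"array"},"hand":{"type":"number"},"squeeze":{"type":"number"}},"required":["series"]}

```bash
mkdir -p pics; python3 - <<'E'
from plant import *
import cv2
s=state();print(s)
for n in("scene","top"):
    cv2.imwrite(f"pics/{n}0.png",read_camera(n)[:,:,::-1]);c=calibration(n);print(n,c)
E
```

```text
{'clock': 0.0, 'joint_positions': array([ 1.18608558e+00,  2.64759819e-01,  1.60534707e+00,  2.98868879e-06,
        1.27369529e+00, -3.69138525e-02]), 'joint_vel': array([-0.00068885,  0.00025731, -0.00011086, -0.00145411, -0.00031792,
       -0.00011947]), 'joint_efforts': array([-1.56741349e-03, -5.02104771e+01, -3.56885648e+01,  7.27830688e-02,
        2.93978455e-02, -1.78921409e-04]), 'position': array([0.22980559, 0.63393303, 0.23739805]), 'orientation': array([-3.13938474e+00, -8.43972344e-05,  2.79379478e+00]), 'force': array([-0.42916962, -0.08266802,  0.20448273]), 'wrist_torque': array([-0.02573344,  0.01393859, -0.03625572]), 'finger_gap': 0.0884207865364665}
scene {'vfov': 44.15389707493491, 'cx': 319.718507330748, 'cy': 205.8969343479066, 'world_from_camera': array([[ 0.217534  ,  0.8322453 , -0.50994776,  1.28200997],
       [ 0.97604191, -0.18301965,  0.11766902, -0.1628211 ],
       [ 0.00459903, -0.5233274 , -0.85211929,  1.27979955],
       [ 0.        ,  0.        ,  0.        ,  1.        ]])}
top {'vfov': 51.23312039094023, 'cx': 326.1084836564903, 'cy': 201.07814308725077, 'world_from_camera': array([[-0.02653388, -0.99677572,  0.07572401,  0.49085724],
       [-0.99950714,  0.02772517,  0.01472417, -0.02297147],
       [-0.01677616, -0.075296  , -0.9970201 ,  1.07745718],
       [ 0.        ,  0.        ,  0.        ,  1.        ]])}
```

View pics/scene0.png

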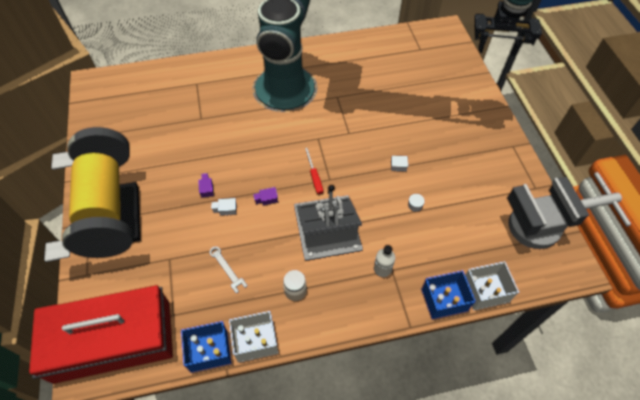

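View pics/top0.png

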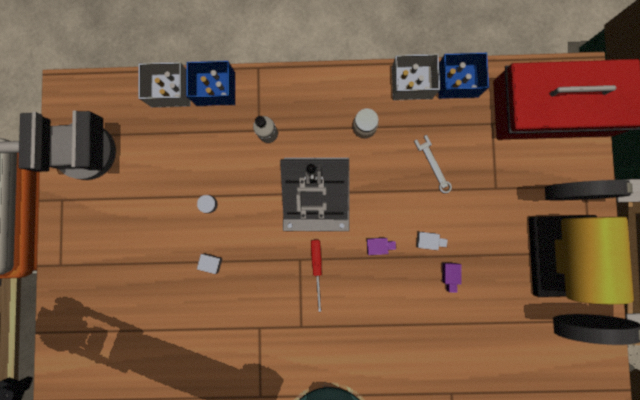

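Candidates: silver tongued piece at top (431,241), purple tongued pieces at (380,246) and (453,276), plain block at (209,263), disc at (206,204). Only the silver one at (431,241) has a tongue and is aluminium. An enlarged crop should confirm it.

```bash
cat > h.py <<'E'
from plant import *
import numpy as np, cv2
from scipy.spatial.transform import Rotation as R
def ray(n,uv,c=None):
    c=c or calibration(n); f=200/np.tan(np.radians(c['vfov']/2)); T=c['world_from_camera']
    return T[:3,3], T[:3,:3]@np.array([(uv[0]-c['cx'])/f,(uv[1]-c['cy'])/f,1])
def at(n,uv,z,c=None):
    o,d=ray(n,uv,c); return o+d*(z-o[2])/d[2]
def proj(n,P,c=None):
    c=c or calibration(n); f=200/np.tan(np.radians(c['vfov']/2)); T=c['world_from_camera']
    p=(np.atleast_2d(P)-T[:3,3])@T[:3,:3]; return np.c_[c['cx']+f*p[:,0]/p[:,2],c['cy']+f*p[:,1]/p[:,2]]
def tcp():
    s=state(); return s['position'],R.from_euler('xyz',s['orientation'])
E
python3 - <<'E'
from h import *
im=cv2.imread('pics/top0.png')
a=cv2.resize(im[145:290,270:470],None,fx=4,fy=4,interpolation=cv2.INTER_CUBIC)
cv2.imwrite('pics/crop1.png',a)
print(at('top',(431,241),.03),at('top',(316,195),.075),at('top',(316,232),.0))
c=calibration('wrist');print(c)
E
```

```text
[ 0.46349057 -0.26598516  0.03      ] [0.58238259 0.01583931 0.075     ] [0.49351783 0.02110897 0.        ]
{'vfov': 71.49290263371903, 'cx': 319.63872295647764, 'cy': 201.57450189919388, 'world_from_camera': array([[ 0.34053599,  0.90723299,  0.24690796,  0.16719174],
       [ 0.94022884, -0.3279605 , -0.09171501,  0.65831163],
       [-0.00223083,  0.26338225, -0.96468897,  0.38299665],
       [ 0.        ,  0.        ,  0.        ,  1.        ]])}
```

View pics/crop1.png

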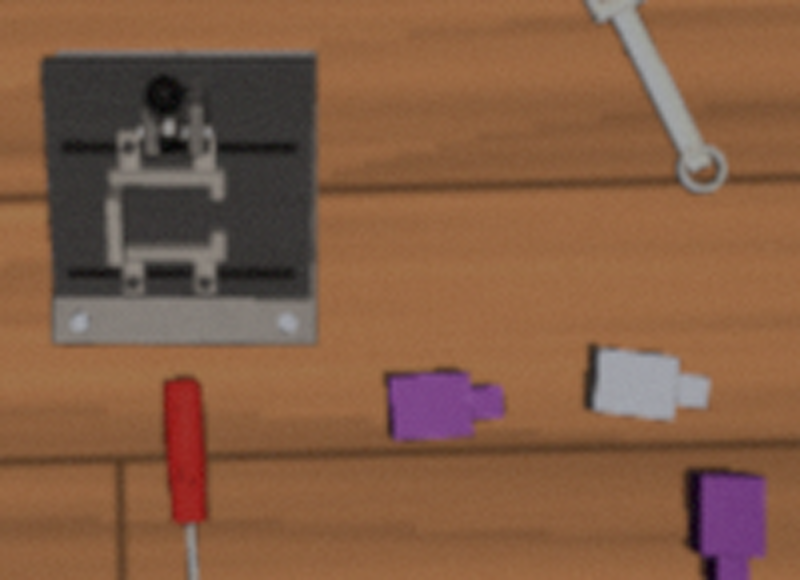

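The crop confirms it: the silver piece at crop (635,383), tongue at (693,390) pointing right (-y), is the blank. The jig plate corners are at crop (43,52), (317,52), (53,298) and (317,298), and the knob is at (163,95). Next I'll fit the plate pose and plan the approach.

```bash
cat >> h.py <<'E'
from scipy.optimize import least_squares
def plateT(x,y,yaw):
    Rm=(R.from_euler('z',yaw)*R.from_euler('y',-np.pi/6)).as_matrix()
    T=np.eye(4);T[:3,:3]=Rm;T[:3,3]=[x,y,.075];return T
def pw(T,p): return (T[:3,:3]@np.atleast_2d(np.array(p)/1000.).T).T+T[:3,3]
def plan(tp,tR,n,cur=None):
    p,q=cur or tcp(); dw=(np.array(tp)-p)*1000/n
    rv=(q.inv()*tR).as_rotvec()/n; rows=[]
    for i in range(n):
        rows.append({"xyz":[round(float(v)) if n>1 else round(float(v),1) for v in q.inv().apply(dw)],"angular":[round(float(v),3) for v in rv]}); q=q*R.from_rotvec(rv)
    return rows
def show(rows):
    for i in range(0,len(rows),10): print(str(rows[i:i+10]).replace("'",'"'))
DOWN=lambda yaw: R.from_euler('xyz',[np.pi,0,yaw])
E
python3 - <<'E'
from h import *
full=lambda c:np.array([270+c[0]/4-.4,145+c[1]/4-.4])
m=np.array([full(c) for c in[(43,52),(317,52),(53,298),(317,298)]])
P=[(95,80,0),(95,-80,0),(-60,80,0),(-60,-80,0)]
c=calibration('top')
r=least_squares(lambda v:(proj('top',pw(plateT(*v),P),c)-m).ravel(),[.58,.02,0]);print(r.x,r.fun)
T=plateT(*r.x)
for a in np.arange(1.8,2.41,.1):
    k=pw(T,[70-105*np.cos(a)+5*np.sin(a),0,45+105*np.sin(a)+5*np.cos(a)]);print(round(a,1),k.round(3),proj('top',k,c).round(1),proj('scene',k).round(1))
print('knob',full((163,95)))
g=[at('top',full(x),.03) for x in[(600,350),(680,357),(675,420),(592,410),(710,377),(707,408)]]
for x in g:print(x.round(4))
s=cv2.imread('pics/scene0.png');cv2.imwrite('pics/c2.png',cv2.resize(s[170:270,200:380],None,fx=4,fy=4,interpolation=cv2.INTER_CUBIC))
y=r.x[2]
show(plan([.42,-.03,.36],DOWN(np.pi/2+y),14))
E
```

```text
[ 0.58016239  0.01749689 -0.02776347] [-0.2607069   1.19426444  0.31021473  1.0732042   0.68616528 -1.21783086
 -0.7313523  -1.176839  ]
1.8 [[0.593 0.017 0.251]] [[311.6 182. ]] [[328. 179.]]
1.9 [[0.603 0.017 0.253]] [[311.6 176.7]] [[328.8 181.8]]
2.0 [[0.613 0.017 0.254]] [[311.6 171.5]] [[329.7 185. ]]
2.1 [[0.624 0.016 0.254]] [[311.6 166.2]] [[330.5 188.4]]
2.2 [[0.634 0.016 0.253]] [[311.6 161.1]] [[331.3 192.1]]
2.3 [[0.645 0.016 0.251]] [[311.7 156.2]] [[332.2 196. ]]
2.4 [[0.655 0.015 0.248]] [[311.8 151.6]] [[333. 200.]]
knob [310.35 168.35]
[ 0.4863 -0.2387  0.03  ]
[ 0.4807 -0.2881  0.03  ]
[ 0.4417 -0.2832  0.03  ]
[ 0.4493 -0.2321  0.03  ]
[ 0.4678 -0.3061  0.03  ]
[ 0.4486 -0.3034  0.03  ]
[{"xyz": [-29, -40, -9], "angular": [-0.0, 0.0, 0.089]}, {"xyz": [-32, -37, -9], "angular": [-0.0, 0.0, 0.089]}, {"xyz": [-36, -34, -9], "angular": [-0.0, 0.0, 0.089]}, {"xyz": [-38, -31, -9], "angular": [-0.0, 0.0, 0.089]}, {"xyz": [-41, -27, -9], "angular": [-0.0, 0.0, 0.089]}, {"xyz": [-43, -24, -9], "angular": [-0.0, 0.0, 0.089]}, {"xyz": [-45, -20, -9], "angular": [-0.0, 0.0, 0.089]}, {"xyz": [-47, -15, -9], "angular": [-0.0, 0.0, 0.089]}, {"xyz": [-48, -11, -9], "angular": [-0.0, 0.0, 0.089]}, {"xyz": [-49, -7, -9], "angular": [-0.0, 0.0, 0.089]}]
[{"xyz": [-49, -3, -9], "angular": [-0.0, 0.0, 0.089]}, {"xyz": [-49, 2, -9], "angular": [-0.0, 0.0, 0.089]}, {"xyz": [-49, 6, -9], "angular": [-0.0, 0.0, 0.089]}, {"xyz": [-48, 11, -9], "angular": [-0.0, 0.0, 0.089]}]
```

View pics/c2.png

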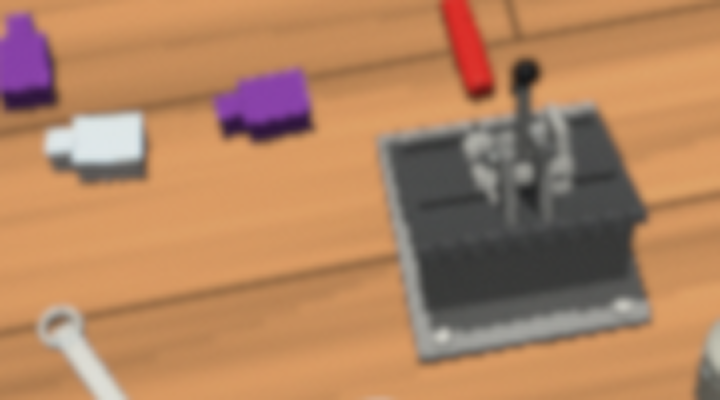

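The crop shows the lever raised, with its knob at crop (525,72), so a is about 2.06. The gripper's body would hit a lever at that angle, so I'll push it to its 2.4 stop before seating. First I go above the jig for a close look.

```bash
python3 - <<'E'
from h import *
show(plan([.52,.06,.36],DOWN(np.pi/2-.028),12))
E
```

```text
[{"xyz": [-39, -37, -10], "angular": [-0.0, 0.0, 0.104]}, {"xyz": [-43, -32, -10], "angular": [-0.0, 0.0, 0.104]}, {"xyz": [-46, -28, -10], "angular": [-0.0, 0.0, 0.104]}, {"xyz": [-48, -23, -10], "angular": [-0.0, 0.0, 0.104]}, {"xyz": [-51, -18, -10], "angular": [-0.0, 0.0, 0.104]}, {"xyz": [-52, -12, -10], "angular": [-0.0, 0.0, 0.104]}, {"xyz": [-53, -7, -10], "angular": [-0.0, 0.0, 0.104]}, {"xyz": [-54, -1, -10], "angular": [-0.0, 0.0, 0.104]}, {"xyz": [-53, 4, -10], "angular": [-0.0, 0.0, 0.104]}, {"xyz": [-53, 10, -10], "angular": [-0.0, 0.0, 0.104]}]
[{"xyz": [-51, 15, -10], "angular": [-0.0, 0.0, 0.104]}, {"xyz": [-50, 20, -10], "angular": [-0.0, 0.0, 0.104]}]
```

arm_command(series=[{"xyz": [-39, -37, -10], "angular": [0, 0, 0.104]}, {"xyz": [-43, -32, -10], "angular": [0, 0, 0.104]}, {"xyz": [-46, -28, -10], "angular": [0, 0, 0.104]}, {"xyz": [-48, -23, -10], "angular": [0, 0, 0.104]}, {"xyz": [-51, -18, -10], "angular": [0, 0, 0.104]}, {"xyz": [-52, -12, -10], "angular": [0, 0, 0.104]}, {"xyz": [-53, -7, -10], "angular": [0, 0, 0.104]}, {"xyz": [-54, -1, -10], "angular": [0, 0, 0.104]}, {"xyz": [-53, 4, -10], "angular": [0, 0, 0.104]}, {"xyz": [-53, 10, -10], "angular": [0, 0, 0.104]}], hand=0)

```text
clock: 1.35
position: [0.4734, 0.1547, 0.3387]
orientation: [-3.141, -0.0, 1.75]
force: [1.1, 0.1, -0.9]
finger_gap: 0.0003
```

arm_command(series=[{"xyz": [-51, 15, -10], "angular": [0, 0, 0.104]}, {"xyz": [-50, 20, -10], "angular": [0, 0, 0.104]}, {"xyz": [0, 0, 0], "angular": [0, 0, 0]}, {"xyz": [0, 0, 0], "angular": [0, 0, 0]}])

```text
clock: 1.85
position: [0.5206, 0.0609, 0.358]
orientation: [-3.14, -0.001, 1.546]
force: [-0.2, -0.3, -0.3]
finger_gap: 0.0006
```

```bash
python3 - <<'E'
from h import *
import pickle
c=calibration('wrist');im=read_camera('wrist')[:,:,::-1];print(tcp()[0],state()['orientation'])
cv2.imwrite('pics/w1.png',im);pickle.dump(c,open('w1.pkl','wb'))
E
```

```text
[0.52041469 0.06144278 0.35800242] [-3.14010803e+00 -4.65654609e-04  1.54684874e+00]
```

View pics/w1.png

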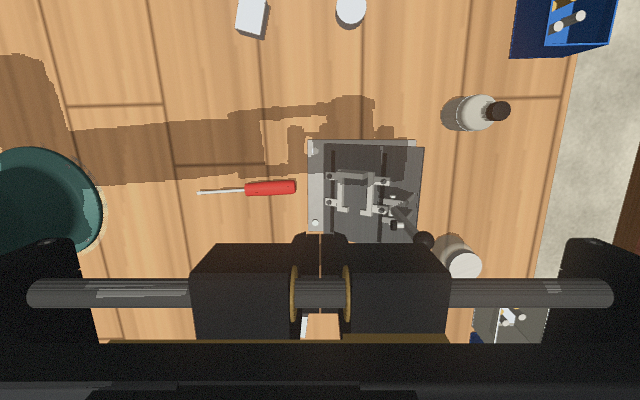

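The wrist view shows the jig at about (310-425, 140-240), with the nest at (355,190) and the knob at (424,240). I'll enlarge it for the plate and nest corners.

```bash
python3 - <<'E'
from h import *
im=cv2.imread('pics/w1.png');cv2.imwrite('pics/w1c.png',cv2.resize(im[135:245,300:440],None,fx=5.5,fy=5.5,interpolation=cv2.INTER_CUBIC))
E
```

```text
(no output)
```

View pics/w1c.png

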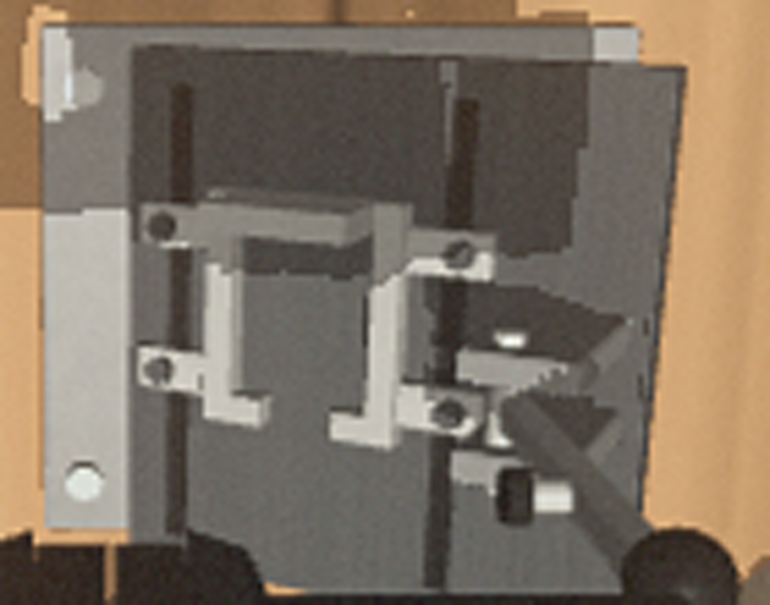

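```bash
python3 - <<'E'
from h import *
import pickle
c=pickle.load(open('w1.pkl','rb'))
obs=[((-60,80,0),0,(133,45)),((95,80,0),0,(686,67)),((-60,-60,0),0,(131,480),'u'),
((-29.25,-34.25,8),1,(205,418)),((29.25,-34.25,8),1,(392,446)),((-11.25,-34.25,8),1,(268,425)),((11.25,-34.25,8),1,(331,437)),((-11.25,-26.25,8),1,(268,397)),((11.25,-26.25,8),1,(331,413))]
full=lambda q:np.array([300+q[0]/5.5-.4,135+q[1]/5.5-.4])
def f(v):
    T=plateT(*v[:3]);o=[]
    for e in obs:
        p=np.array(e[0],float)+[0,e[1]*v[3]*1000,0]
        d=(proj('wrist',pw(T,p),c)[0]-full(e[2]));o+=list(d[:1] if len(e)>3 else d)
    return o
r=least_squares(f,[.58,.017,-.028,0],x_scale=.01);print(r.x,np.round(r.fun,2))
T=plateT(*r.x[:3])
for a in np.arange(1.9,2.41,.05):
    k=pw(T,[70-105*np.cos(a)+5*np.sin(a),0,45+105*np.sin(a)+5*np.cos(a)]);print(round(a,2),k.round(4),((proj('wrist',k,c)[0]-[299.6,134.6])*5.5).round(0))
E
```

```text
[ 0.57830809  0.02109476 -0.0295828   0.00722562] [ 0.09  0.05 -0.13 -0.05 -0.25  0.39 -0.36  0.43  0.29 -1.05  0.06  0.58
  0.08 -0.89  0.38  0.8  -0.43]
1.9 [[0.601  0.0204 0.253 ]] [568. 580.]
1.95 [[0.6063 0.0203 0.2536]] [599. 581.]
2.0 [[0.6115 0.0201 0.254 ]] [629. 582.]
2.05 [[0.6167 0.02   0.2541]] [659. 583.]
2.1 [[0.622  0.0198 0.2539]] [689. 582.]
2.15 [[0.6272 0.0196 0.2535]] [718. 582.]
2.2 [[0.6324 0.0195 0.2529]] [746. 580.]
2.25 [[0.6376 0.0193 0.2519]] [773. 578.]
2.3 [[0.6427 0.0192 0.2507]] [799. 576.]
2.35 [[0.6478 0.019  0.2493]] [824. 573.]
2.4 [[0.6528 0.0189 0.2476]] [847. 569.]
```

The plate fits at (0.578, 0.021), yaw -0.030, and the nest at y of about +7 mm. The lever is at about 2.08. I'll push the knob back to its stop with closed fingers.

arm_command(series=[{"xyz": [-11, 12, 30], "angular": [0, 0, 0]}, {"xyz": [-10, 12, 30], "angular": [0, 0, 0]}, {"xyz": [-10, 12, 30], "angular": [0, 0, 0]}, {"xyz": [-10, 12, 30], "angular": [0, 0, 0]}, {"xyz": [0, 0, 0], "angular": [0, 0, 0]}, {"xyz": [0, 10, 0], "angular": [0, 0, 0]}, {"xyz": [0, 10, 0], "angular": [0, 0, 0]}, {"xyz": [0, 8, 0], "angular": [0, 0, 0]}, {"xyz": [0, 8, 0], "angular": [0, 0, 0]}, {"xyz": [0, 0, 0], "angular": [0, 0, 0]}])

```text
clock: 3.15
position: [0.6048, 0.0176, 0.2388]
orientation: [3.141, 0.0, 1.546]
force: [-0.1, 0.3, 0.5]
finger_gap: 0.0005
```

arm_command(series=[{"xyz": [0, 5, 0], "angular": [0, 0, 0]}, {"xyz": [0, 5, 0], "angular": [0, 0, 0]}, {"xyz": [0, 4, 0], "angular": [0, 0, 0]}, {"xyz": [0, 0, 0], "angular": [0, 0, 0]}])

```text
clock: 3.65
position: [0.6183, 0.0172, 0.2385]
orientation: [-3.142, 0.0, 1.546]
force: [-0.7, -0.1, 0.1]
finger_gap: 0.0004
```

arm_command(series=[{"xyz": [0, 4, 0], "angular": [0, 0, 0]}, {"xyz": [0, 3, 0], "angular": [0, 0, 0]}, {"xyz": [0, 0, 0], "angular": [0, 0, 0]}])

```text
clock: 4.03
position: [0.6254, 0.0171, 0.2387]
orientation: [3.141, 0.0, 1.546]
force: [-0.8, 0.4, -0.7]
finger_gap: 0.0007
```

arm_command(series=[{"xyz": [0, 2, 0], "angular": [0, 0, 0]}, {"xyz": [0, 2, 0], "angular": [0, 0, 0]}, {"xyz": [0, 0, 0], "angular": [0, 0, 0]}])

```text
clock: 4.4
position: [0.6272, 0.017, 0.2386]
orientation: [-3.137, 0.0, 1.546]
force: [-7.6, 0.4, 2.0]
finger_gap: 0.0003
```

The lever is at its stop (7.6 N of contact, matching a = 2.4). Now to the blank.

arm_command(series=[{"xyz": [0, -35, -10], "angular": [0, 0, 0]}, {"xyz": [-20, -30, -30], "angular": [0, 0, 0.02]}, {"xyz": [-40, -20, -15], "angular": [0, 0, 0.02]}, {"xyz": [-40, -20, -5], "angular": [0, 0, 0.02]}])

```text
clock: 4.9
position: [0.52, -0.08, 0.3012]
orientation: [3.136, 0.001, 1.486]
force: [-0.5, -0.5, -1.4]
finger_gap: 0.0004
```

arm_command(series=[{"xyz": [-45, -20, 0], "angular": [0, 0, 0.02]}, {"xyz": [-45, -20, 0], "angular": [0, 0, 0.02]}, {"xyz": [-40, -10, 0], "angular": [0, 0, 0]}, {"xyz": [0, 0, 0], "angular": [0, 0, 0]}, {"xyz": [0, 0, 0], "angular": [0, 0, 0]}], hand=75)

```text
clock: 5.52
position: [0.4565, -0.2032, 0.2992]
orientation: [3.14, -0.0, 1.445]
force: [0.3, 0.3, -0.1]
finger_gap: 0.0481
```

```bash
python3 - <<'E'
from h import *
import pickle
c=calibration('wrist');im=read_camera('wrist')[:,:,::-1];print(tcp()[0],state()['orientation'])
cv2.imwrite('pics/w2.png',im);pickle.dump(c,open('w2.pkl','wb'))
u,v=proj('wrist',[[.4645,-.2605,.03]],c)[0].astype(int);print(u,v)
u0,v0=max(u-60,0),max(v-50,0);print(u0,v0)
cv2.imwrite('pics/w2c.png',cv2.resize(im[v0:v0+100,u0:u0+130],None,fx=6,fy=6,interpolation=cv2.INTER_CUBIC))
E
```

```text
[ 0.4565923  -0.20279042  0.29906794] [ 3.14043857e+00 -1.74274343e-04  1.44620272e+00]
328 208
268 158
```

View pics/w2c.png

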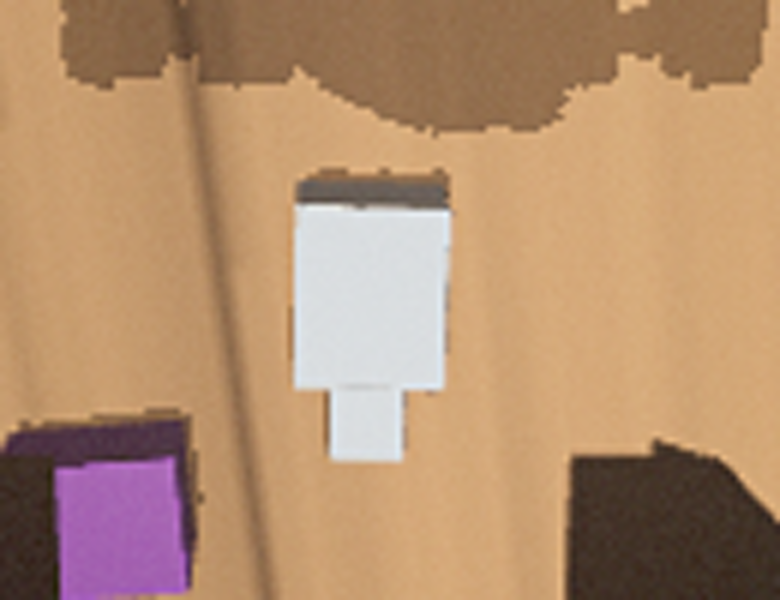

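Top-face corners in the crop: (297,205), (449,210), (444,388) and (294,387). The tongue spans (331-404, 388-461) and points -y. The purple piece at (120,525) stays well to the robot's side.

```bash
python3 - <<'E'
from h import *
import pickle
c=pickle.load(open('w2.pkl','rb'))
px=np.array([(297,205),(449,210),(444,388),(294,387),(331,388),(404,391),(403,461),(330,460)])/6+[267.6,157.6]
L=np.array([(-20,25),(20,25),(20,-25),(-20,-25),(-10,-25),(10,-25),(10,-45),(-10,-45)])
P=lambda v:np.c_[(R.from_euler('z',v[2]).apply(np.c_[L,0*L[:,0]])/1000+[v[0],v[1],0])[:,:2],np.full(8,.03)]
r=least_squares(lambda v:(proj('wrist',P(v),c)-px).ravel(),[.4645,-.26,-.13],x_scale=.01);print(r.x,r.fun.round(2))
x,y,w=r.x
g=R.from_euler('z',w).apply([0,.002,0])+[x,y,0]
p0=np.array([g[0],g[1],.08]);q=DOWN(np.pi/2+w)
print(p0,q.as_euler('xyz'));show(plan(p0,q,5));
p,qq=tcp()
# other objects: purple gap
E
```

```text
[ 0.46579004 -0.25891369 -0.14282179] [-0.32 -0.24  0.44 -0.63  0.02  0.5  -0.29  0.27 -0.13  0.2   0.36 -0.1
  0.13  0.05 -0.21  0.02]
[ 0.46607472 -0.25693405  0.08      ] [-3.14159265  0.          1.42797454]
[{"xyz": [-11, 3, 44], "angular": [0.0, -0.0, 0.004]}, {"xyz": [-11, 3, 44], "angular": [0.0, -0.0, 0.004]}, {"xyz": [-10, 3, 44], "angular": [0.0, -0.0, 0.004]}, {"xyz": [-10, 3, 44], "angular": [0.0, -0.0, 0.004]}, {"xyz": [-10, 3, 44], "angular": [0.0, -0.0, 0.004]}]
```

arm_command(series=[{"xyz": [-11, 3, 44], "angular": [0, 0, 0.004]}, {"xyz": [-11, 3, 44], "angular": [0, 0, 0.004]}, {"xyz": [-11, 3, 44], "angular": [0, 0, 0.004]}, {"xyz": [-10, 3, 44], "angular": [0, 0, 0.004]}, {"xyz": [-10, 3, 44], "angular": [0, 0, 0.003]}, {"xyz": [0, 0, 20], "angular": [0, 0, 0]}, {"xyz": [0, 0, 20], "angular": [0, 0, 0]}, {"xyz": [0, 0, 14], "angular": [0, 0, 0]}, {"xyz": [0, 0, 13], "angular": [0, 0, 0]}, {"xyz": [0, 0, 0], "angular": [0, 0, 0]}], hand=62)

```text
clock: 6.82
position: [0.4634, -0.2571, 0.0108]
orientation: [-3.14, -0.001, 1.427]
force: [-0.4, 0.6, 0.8]
finger_gap: 0.0619
```

arm_command(series=[{"xyz": [0, 0, 0], "angular": [0, 0, 0]}])

```text
clock: 6.95
position: [0.4644, -0.258, 0.0123]
orientation: [3.141, 0.0, 1.427]
force: [-0.1, 0.3, 0.3]
finger_gap: 0.0621
```

arm_command(series=[{"xyz": [1, 1.5, 0], "angular": [0, 0, 0]}, {"xyz": [0, 0, 0], "angular": [0, 0, 0]}, {"xyz": [0, 0, 0], "angular": [0, 0, 0]}, {"xyz": [0, 0, 0], "angular": [0, 0, 0]}, {"xyz": [0, 0, 0], "angular": [0, 0, 0]}], hand=30, squeeze=40)

```text
clock: 7.58
position: [0.4658, -0.2573, 0.0122]
orientation: [3.141, 0.0, 1.427]
force: [0.7, 0.2, 5.4]
finger_gap: 0.0396
```

arm_command(series=[{"xyz": [0, 0, -10], "angular": [0, 0, 0]}, {"xyz": [0, 0, -40], "angular": [0, 0, 0]}, {"xyz": [0, 0, -40], "angular": [0, 0, 0]}, {"xyz": [0, 0, -40], "angular": [0, 0, 0]}, {"xyz": [0, 0, -40], "angular": [0, 0, 0]}, {"xyz": [0, 0, -30], "angular": [0, 0, 0]}, {"xyz": [0, 0, 0], "angular": [0, 0, 0]}, {"xyz": [0, 0, 0], "angular": [0, 0, 0]}])

```text
clock: 8.57
position: [0.4645, -0.2565, 0.2102]
orientation: [-3.139, -0.001, 1.427]
force: [0.1, 0.5, -1.8]
finger_gap: 0.0397
```

```bash
python3 - <<'E'
from h import *
s=state();print(s['position'],s['orientation'],s['finger_gap'],s['force'])
T=plateT(.5783,.0211,-.0296); Rp=R.from_matrix(T[:3,:3]); q=Rp*R.from_matrix(np.array([[0,1,0],[1,0,0],[0,0,-1.]]))
np.save('q.npy',q.as_matrix())
# approach point: blank underside 55 above plate, ~25mm to -y of pocket; tcp 12 above underside, y+2
t=pw(T,[0,7-20+2,60+12])[0];print(t,q.as_euler('xyz'));
mid=np.array([.50,-.13,.30]);
r1=plan(t+[-.02,0,.06],q,8);show(r1)
E
```

```text
[ 0.46448721 -0.25649742  0.21017084] [-3.13949816e+00 -8.62465132e-04  1.42677521e+00] 0.0396720278675479 [ 0.14665024  0.53328415 -1.79657822]
[0.54199022 0.01117026 0.13735383] [2.61799388 0.         1.54119633]
[{"xyz": [34, 2, 2], "angular": [-0.066, 0.004, -0.014]}, {"xyz": [34, 3, 2], "angular": [-0.066, 0.004, -0.014]}, {"xyz": [34, 3, 2], "angular": [-0.066, 0.004, -0.014]}, {"xyz": [34, 3, 3], "angular": [-0.066, 0.004, -0.014]}, {"xyz": [34, 4, 3], "angular": [-0.066, 0.004, -0.014]}, {"xyz": [34, 4, 3], "angular": [-0.066, 0.004, -0.014]}, {"xyz": [34, 4, 4], "angular": [-0.066, 0.004, -0.014]}, {"xyz": [34, 4, 4], "angular": [-0.066, 0.004, -0.014]}]
```

arm_command(series=[{"xyz": [34, 2, 2], "angular": [-0.066, 0.004, -0.014]}, {"xyz": [34, 3, 2], "angular": [-0.066, 0.004, -0.014]}, {"xyz": [34, 3, 2], "angular": [-0.066, 0.004, -0.014]}, {"xyz": [34, 3, 3], "angular": [-0.066, 0.004, -0.014]}, {"xyz": [34, 4, 3], "angular": [-0.066, 0.004, -0.014]}, {"xyz": [34, 4, 3], "angular": [-0.066, 0.004, -0.014]}, {"xyz": [34, 4, 4], "angular": [-0.066, 0.004, -0.014]}, {"xyz": [34, 4, 4], "angular": [-0.066, 0.004, -0.014]}, {"xyz": [0, 0, 0], "angular": [0, 0, 0]}, {"xyz": [0, 0, 0], "angular": [0, 0, 0]}])

```text
clock: 9.82
position: [0.5217, 0.0109, 0.1965]
orientation: [2.616, -0.001, 1.542]
force: [0.2, -0.7, -1.1]
finger_gap: 0.04
```

```bash
cat >> h.py <<'E'
PT=plateT(.5783,.0211,-.0296); QS=R.from_matrix(PT[:3,:3])*R.from_matrix(np.array([[0,1,0],[1,0,0],[0,0,-1.]]))
def rel():
    s=state();p,q=tcp();print('blank in plate',(PT[:3,:3].T@(p-PT[:3,3])*1000-[0,2,12]).round(2),'rot err',(q.inv()*QS).as_rotvec().round(4),'F plate',(PT[:3,:3].T@s['force']).round(2),'gap',s['finger_gap'])
E
python3 - <<'E'
from h import *
rel()
show(plan(pw(PT,[0,7-18+2,18+12])[0],QS,6))
E
```

```text
blank in plate [ 12.01 -13.9  121.41] rot err [ 0.0017 -0.0017  0.0005] F plate [-0.37 -0.64 -1.05] gap 0.03998989193281342
[{"xyz": [0, -2, 17], "angular": [0.0, -0.0, 0.0]}, {"xyz": [0, -2, 17], "angular": [0.0, -0.0, 0.0]}, {"xyz": [0, -2, 17], "angular": [0.0, -0.0, 0.0]}, {"xyz": [0, -2, 17], "angular": [0.0, -0.0, 0.0]}, {"xyz": [0, -2, 17], "angular": [0.0, -0.0, 0.0]}, {"xyz": [0, -2, 17], "angular": [0.0, -0.0, 0.0]}]
```

arm_command(series=[{"xyz": [0, -6, 10], "angular": [0, 0, 0]}, {"xyz": [0, -6, 20], "angular": [0, 0, 0]}, {"xyz": [3, 0, 20], "angular": [0, 0, 0]}, {"xyz": [0, 0, 20], "angular": [0, 0, 0]}, {"xyz": [0, 0, 18], "angular": [0, 0, 0]}, {"xyz": [0, 0, 14], "angular": [0, 0, 0]}, {"xyz": [0, 0, 0], "angular": [0, 0, 0]}, {"xyz": [0, 0, 0], "angular": [0, 0, 0]}])

```text
clock: 10.82
position: [0.5639, 0.0126, 0.1042]
orientation: [2.613, -0.002, 1.541]
force: [0.3, 0.6, -0.3]
finger_gap: 0.0398
```

```bash
python3 - <<'E'
from h import *
import pickle
c=calibration('wrist');im=read_camera('wrist')[:,:,::-1]
rel()
cv2.imwrite('pics/w3.png',im);pickle.dump(c,open('w3.pkl','wb'))
cv2.imwrite('pics/w3c.png',cv2.resize(im[60:330,150:490],None,fx=2.2,fy=2.2,interpolation=cv2.INTER_CUBIC))
E
```

```text
blank in plate [  2.69 -10.74  20.66] rot err [ 0.0059 -0.0016 -0.0004] F plate [ 0.05 -0.1  -1.48] gap 0.039835753188893555
```

View pics/w3c.png

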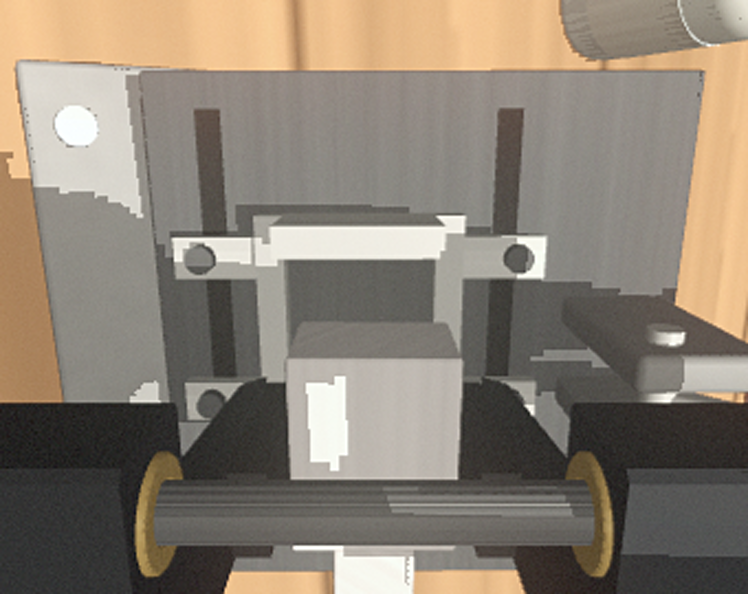

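The blank is held at crop (375, 330-550), the pocket inner edges are at x = 287 and 434, and the stop top spans (270-445, 227-258). The blank sits about 4 mm too far up-slope. I'll refit from this view.

```bash
python3 - <<'E'
from h import *
import pickle
c=pickle.load(open('w3.pkl','rb'))
full=lambda q:np.array(q)/2.2+[149.7,59.7]
# (pt, shifts with nest, pixel, axes)
obs=[((-60,80,0),0,(143,71),'uv'),((95,80,0),0,(703,71),'uv'),
((-21.25,34.25,30),1,(270,227),'uv'),((21.25,34.25,30),1,(442,227),'uv'),((-21.25,26.25,30),1,(270,259),'uv'),((21.25,26.25,30),1,(445,259),'uv'),
((-29.25,10,8),1,(258,310),'u'),((-21.25,10,8),1,(287,310),'u'),((21.25,10,8),1,(434,310),'u'),((29.25,10,8),1,(464,310),'u')]
def f(v):
    T=plateT(*v[:3]);o=[]
    for p,s,q,ax in obs:
        d=proj('wrist',pw(T,np.array(p,float)+[0,s*v[3]*1000,0]),c)[0]-full(q);o+=list(d if ax=='uv' else d[:1])
    return o
r=least_squares(f,[.5783,.0211,-.03,.007],x_scale=.01);print(r.x,np.round(r.fun,1))
p,q=tcp()
# blank in tool frame: fit [tool y, tool x, tool z] offset of blank origin, axes nominal
bo=[((-20,25,30),(289,358)),((20,25,30),(461,357)),((-20,25,0),(303,322)),((20,25,0),(450,322))]
def fb(v):
    o=[]
    for b,px in bo:
        t=np.array([b[1]+v[0],b[0]+v[1],-b[2]+v[2]])/1000
        o+=list(proj('wrist',p+q.apply(t),c)[0]-full(px))
    return o
rb=least_squares(fb,[-2,0,12]);print('blank origin in tool',rb.x,np.round(rb.fun,1))
T=plateT(*r.x[:3]);b=p+q.apply(rb.x/1000);b0=p+q.apply(np.array([-2,0,12])/1000)
for z in(b,b0):print('blank in plate',T[:3,:3].T@(z-T[:3,3])*1000)
rel()
E
```

```text
[ 0.57703251  0.0201484  -0.03063523  0.00757269] [-2.4  0.1  2.6  0.5 -0.3 -0.2  2.  -0.2  0.4  0.2  0.2  0.2 -0.3 -0.7
  0.2 -0.7]
blank origin in tool [-3.79185756  0.50486467 18.11856473] [-0.  -0.1  0.7  0.4  0.2 -0.2 -1.1 -0.2]
blank in plate [  4.38631752 -11.52168821  13.91638532]
blank in plate [ 3.84476937 -9.74295759 20.03564338]
blank in plate [  2.69 -10.74  20.66] rot err [ 0.0059 -0.0016 -0.0004] F plate [ 0.05 -0.1  -1.48] gap 0.039835753188893555
```

arm_command(series=[{"xyz": [0, -4, 0], "angular": [0.005, 0, 0]}, {"xyz": [0, 0, 5], "angular": [0, 0, 0]}, {"xyz": [6, 0, 0], "angular": [0, 0, 0]}, {"xyz": [5, 0, 0], "angular": [0, 0, 0]}, {"xyz": [4, 0, 0], "angular": [0, 0, 0]}, {"xyz": [0, 0, 0], "angular": [0, 0, 0]}, {"xyz": [0, 0, 0], "angular": [0, 0, 0]}])

```text
clock: 11.75
position: [0.5632, 0.0281, 0.0977]
orientation: [2.618, -0.002, 1.542]
force: [-0.1, -0.5, -1.3]
finger_gap: 0.0397
```

```bash
sed -i 's/^PT=plateT(.*);/PT=plateT(.5770,.0201,-.0306);/' h.py; python3 -c "
from h import *
rel()"
```

```text
blank in plate [-0.75  5.61 14.69] rot err [ 0.     -0.0024  0.001 ] F plate [-0.7  -0.51 -1.13] gap 0.03970699425688695
```

arm_command(series=[{"xyz": [1.5, 0, 0], "angular": [0, 0, 0]}, {"xyz": [1, 0, 0], "angular": [0, 0, 0]}, {"xyz": [0, 0, 0], "angular": [0, 0, 0]}])

```text
clock: 12.12
position: [0.5633, 0.0305, 0.0977]
orientation: [2.618, -0.002, 1.542]
force: [1.1, -0.3, -1.7]
finger_gap: 0.0396
```

arm_command(series=[{"xyz": [1, 0, 0], "angular": [0, 0, 0]}, {"xyz": [0.7, 0, 0], "angular": [0, 0, 0]}, {"xyz": [0, 0, 0], "angular": [0, 0, 0]}])

```text
clock: 12.5
position: [0.5634, 0.0316, 0.0978]
orientation: [2.618, -0.001, 1.542]
force: [-0.4, -4.6, 0.1]
finger_gap: 0.0399
```

I felt the stop at TCP y = 0.0316. I'll back off 1.3 mm and descend, watching the force.

arm_command(series=[{"xyz": [-1.9, 0, 0], "angular": [0, 0, 0]}, {"xyz": [0, 0, 3], "angular": [0, 0, 0]}, {"xyz": [0, 0, 2.5], "angular": [0, 0, 0]}, {"xyz": [0, 0, 1.5], "angular": [0, 0, 0]}, {"xyz": [0, 0, 0], "angular": [0, 0, 0]}, {"xyz": [0, 0, 0], "angular": [0, 0, 0]}])

```text
clock: 13.25
position: [0.5668, 0.0303, 0.0917]
orientation: [2.618, -0.002, 1.542]
force: [-1.1, 0.1, -2.3]
finger_gap: 0.0395
```

arm_command(series=[{"xyz": [0, 0, 1], "angular": [0, 0, 0]}, {"xyz": [0, 0, 1], "angular": [0, 0, 0]}, {"xyz": [0, 0, 0], "angular": [0, 0, 0]}])

```text
clock: 13.62
position: [0.5678, 0.0302, 0.0899]
orientation: [2.618, -0.002, 1.542]
force: [-0.4, 0.4, -2.4]
finger_gap: 0.0399
```

```bash
python3 - <<'E'
from h import *
import pickle
rel()
c=calibration('wrist');im=read_camera('wrist')[:,:,::-1]
cv2.imwrite('pics/w4.png',im);pickle.dump(c,open('w4.pkl','wb'))
cv2.imwrite('pics/w4c.png',cv2.resize(im[140:300,230:400],None,fx=3.7,fy=3.7,interpolation=cv2.INTER_CUBIC))
E
```

```text
blank in plate [-0.81  7.8   5.62] rot err [-0.0001 -0.0022  0.0007] F plate [-1.55  0.4  -1.87] gap 0.03994369940746809
```

arm_command(series=[{"xyz": [0, 0, 1], "angular": [0, 0, 0]}, {"xyz": [0, 0, 1], "angular": [0, 0, 0]}, {"xyz": [0, 0, 0], "angular": [0, 0, 0]}])

```text
clock: 14.05
position: [0.5688, 0.0301, 0.0881]
orientation: [2.618, -0.002, 1.542]
force: [-0.5, -1.1, -1.2]
finger_gap: 0.0397
```

arm_command(series=[{"xyz": [0, 0, 1], "angular": [0, 0, 0]}, {"xyz": [0, 0, 0.6], "angular": [0, 0, 0]}, {"xyz": [0, 0, 0], "angular": [0, 0, 0]}])

```text
clock: 14.42
position: [0.5696, 0.0301, 0.0868]
orientation: [2.618, -0.002, 1.542]
force: [0.6, 0.1, -1.6]
finger_gap: 0.0396
```

arm_command(series=[{"xyz": [0, 0, 0.8], "angular": [0, 0, 0]}, {"xyz": [0, 0, 0.5], "angular": [0, 0, 0]}, {"xyz": [0, 0, 0], "angular": [0, 0, 0]}])

```text
clock: 14.8
position: [0.5703, 0.0301, 0.0856]
orientation: [2.618, -0.002, 1.542]
force: [-0.1, 0.2, -1.7]
finger_gap: 0.0396
```

arm_command(series=[{"xyz": [0, 0, 0.5], "angular": [0, 0, 0]}, {"xyz": [0, 0, 0.5], "angular": [0, 0, 0]}, {"xyz": [0, 0, 0], "angular": [0, 0, 0]}])

```text
clock: 15.18
position: [0.5705, 0.0301, 0.0854]
orientation: [2.618, -0.002, 1.542]
force: [-8.1, 0.3, 8.3]
finger_gap: 0.0394
```

arm_command(series=[{"xyz": [0, 0, 0.5], "angular": [0, 0, 0]}, {"xyz": [0, 0, 0.4], "angular": [0, 0, 0]}, {"xyz": [0, 0, 0], "angular": [0, 0, 0]}])

```text
clock: 15.55
position: [0.5705, 0.0302, 0.0854]
orientation: [2.618, -0.001, 1.542]
force: [-18.6, -0.6, 21.0]
finger_gap: 0.0397
```

```bash
python3 - <<'E'
from h import *
rel()
im=read_camera('wrist')[:,:,::-1]
cv2.imwrite('pics/w5c.png',cv2.resize(im[100:330,190:450],None,fx=2.6,fy=2.6,interpolation=cv2.INTER_CUBIC))
E
```

```text
blank in plate [-0.64  7.85  0.42] rot err [-0.0004 -0.0021  0.0007] F plate [-5.56 -1.15 27.45] gap 0.03974177939111345
```

View pics/w5c.png

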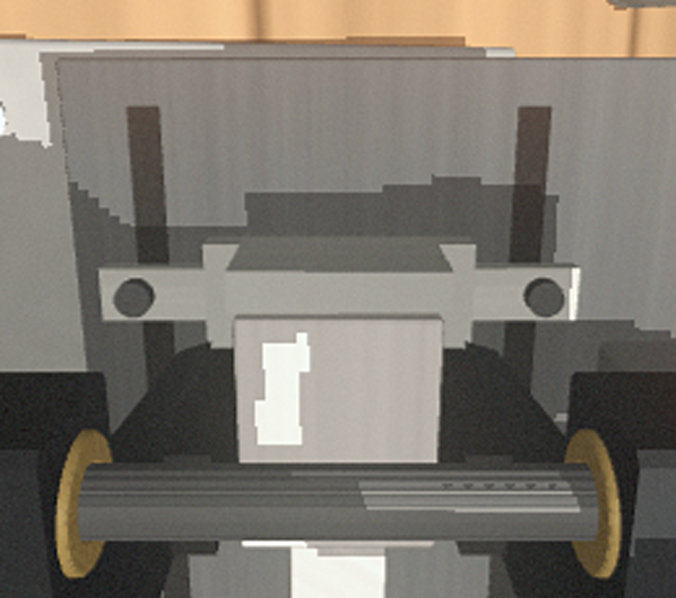

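The blank's top is flush with the stop, with its edges at crop 235-442 inside the stop's 227-448. The firm normal force at nominal z = 0.4 mm shows it bottomed. I'll relieve the load, open slightly and retreat.

arm_command(series=[{"xyz": [0, 0, -1], "angular": [0, 0, 0]}, {"xyz": [0, 0, 0], "angular": [0, 0, 0]}])

```text
clock: 15.85
position: [0.5706, 0.0301, 0.0855]
orientation: [2.618, -0.002, 1.542]
force: [-9.3, 1.0, 10.8]
finger_gap: 0.0396
```

arm_command(series=[{"xyz": [0, 0, 0], "angular": [0, 0, 0]}, {"xyz": [0, 0, 0], "angular": [0, 0, 0]}, {"xyz": [0, 0, 0], "angular": [0, 0, 0]}], hand=47)

```text
clock: 16.23
position: [0.571, 0.0301, 0.085]
orientation: [2.618, -0.002, 1.542]
force: [-0.5, -0.1, -0.4]
finger_gap: 0.0469
```

arm_command(series=[{"xyz": [0, 0, -5], "angular": [0, 0, 0]}, {"xyz": [0, 0, -10], "angular": [0, 0, 0]}, {"xyz": [0, 0, -20], "angular": [0, 0, 0]}, {"xyz": [0, 0, -30], "angular": [0, 0, 0]}, {"xyz": [0, 0, -30], "angular": [0, 0, 0]}, {"xyz": [0, 0, -30], "angular": [0, 0, 0]}, {"xyz": [0, 0, 0], "angular": [0, 0, 0]}, {"xyz": [0, 0, 0], "angular": [0, 0, 0]}])

```text
clock: 17.23
position: [0.5081, 0.0317, 0.1929]
orientation: [2.618, -0.002, 1.542]
force: [-0.5, -0.4, -1.1]
finger_gap: 0.047
```

```bash
python3 - <<'E'
from h import *
import pickle
rel()
c=calibration('wrist');im=read_camera('wrist')[:,:,::-1]
pickle.dump(c,open('w6.pkl','wb'));cv2.imwrite('pics/w6.png',im)
cv2.imwrite('pics/w6c.png',cv2.resize(im[130:330,240:500],None,fx=2.9,fy=2.9,interpolation=cv2.INTER_CUBIC))
E
```

```text
blank in plate [ -1.     7.51 124.76] rot err [ 0.0003 -0.0023  0.0006] F plate [-0.97 -0.42 -0.68] gap 0.047046951855745256
```

View pics/w6c.png

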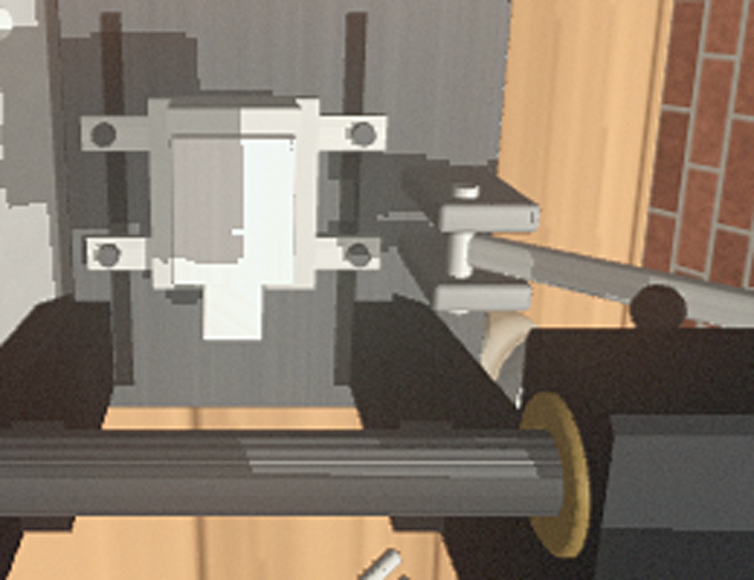

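The blank lies in the pocket at crop (148-318, 98-290), its tongue passes through the slot at (233,310), and it is flush with the frame. Next I'll pinch the knob with the tool turned 90 degrees.

```bash
cat >> h.py <<'E'
QL=QS*R.from_rotvec([0,0,-np.pi/2])
def knob(a,dz=-11): return pw(PT,[70-105*np.cos(a)+5*np.sin(a),0,45+105*np.sin(a)+5*np.cos(a)+dz])[0]
E
python3 - <<'E'
from h import *
print(knob(2.4,0))
show(plan(knob(2.4,45),QL,10))
E
```

```text
[0.6514466  0.01782122 0.24760163]
[{"xyz": [-1, 15, -2], "angular": [0.0, -0.0, -0.157]}, {"xyz": [-3, 15, -2], "angular": [0.0, -0.0, -0.157]}, {"xyz": [-6, 14, -2], "angular": [0.0, -0.0, -0.157]}, {"xyz": [-8, 13, -2], "angular": [0.0, -0.0, -0.157]}, {"xyz": [-10, 12, -2], "angular": [0.0, -0.0, -0.157]}, {"xyz": [-11, 10, -2], "angular": [0.0, -0.0, -0.157]}, {"xyz": [-13, 8, -2], "angular": [0.0, -0.0, -0.157]}, {"xyz": [-14, 6, -2], "angular": [0.0, -0.0, -0.157]}, {"xyz": [-15, 4, -2], "angular": [0.0, -0.0, -0.157]}, {"xyz": [-15, 1, -2], "angular": [0.0, -0.0, -0.157]}]
```

arm_command(series=[{"xyz": [-1, 15, -4], "angular": [0, 0, -0.157]}, {"xyz": [-3, 15, -4], "angular": [0, 0, -0.157]}, {"xyz": [-6, 14, -4], "angular": [0, 0, -0.157]}, {"xyz": [-8, 13, -2], "angular": [0, 0, -0.157]}, {"xyz": [-10, 12, -2], "angular": [0, 0, -0.157]}, {"xyz": [-11, 10, -2], "angular": [0, 0, -0.157]}, {"xyz": [-13, 8, -2], "angular": [0, 0, -0.157]}, {"xyz": [-14, 6, -2], "angular": [0, 0, -0.157]}, {"xyz": [-15, 4, -2], "angular": [0, 0, -0.157]}, {"xyz": [-15, 1, -2], "angular": [0, 0, -0.157]}])

```text
clock: 18.52
position: [0.6267, 0.0177, 0.2894]
orientation: [-3.141, 0.52, 3.117]
force: [0.7, -0.2, -1.4]
finger_gap: 0.0473
```

arm_command(series=[{"xyz": [0, 0, 0], "angular": [0, 0, 0]}, {"xyz": [0, 0, 0], "angular": [0, 0, 0]}])

```text
clock: 18.77
position: [0.6258, 0.0178, 0.2896]
orientation: [3.138, 0.52, 3.108]
force: [-0.1, 0.3, 0.2]
finger_gap: 0.0471
```

```bash
python3 - <<'E'
from h import *
p,q=tcp();print(p,(q.inv()*QL).as_rotvec().round(4), q.inv().apply(knob(2.4)-p)*1000, state()['joint_positions'].round(2))
c=calibration('wrist');im=read_camera('wrist')[:,:,::-1]
uv=proj('wrist',[knob(2.4,0)],c)[0];print(uv)
u,v=uv.astype(int);u0,v0=max(u-100,0),max(v-80,0);cv2.imwrite('pics/w7c.png',cv2.resize(im[v0:v0+160,u0:u0+200],None,fx=3,fy=3));print(u0,v0)
E
```

```text
[0.62578342 0.01777822 0.28958373] [ 0.0022 -0.0031 -0.0028] [-1.40670192  0.70044023 60.18008031] [-0.01 -0.16  2.04 -0.01  0.74 -1.54]
[319.18409258 221.75938278]
219 141
```

View pics/w7c.png

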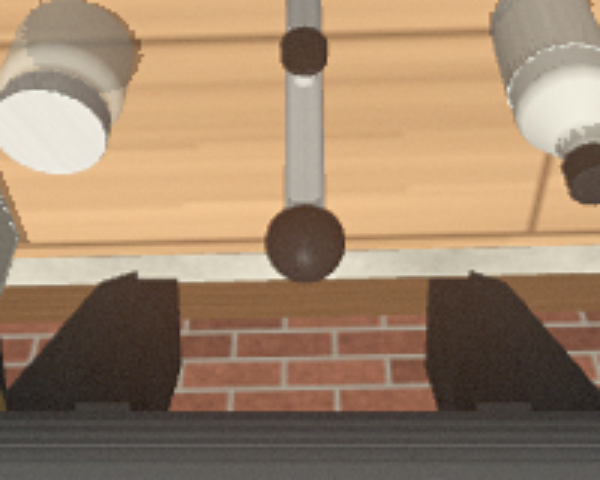

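The knob is at crop (305,243), pixel (320.7,222), against a predicted (319.2,221.8): it is centred between the fingers. I'll descend and pinch.

arm_command(series=[{"xyz": [-1, 0, 15], "angular": [0, 0, 0]}, {"xyz": [0, 0, 15], "angular": [0, 0, 0]}, {"xyz": [0, 0, 15], "angular": [0, 0, 0]}, {"xyz": [0, 0, 15], "angular": [0, 0, 0]}, {"xyz": [0, 0, 0], "angular": [0, 0, 0]}])

```text
clock: 19.45
position: [0.6568, 0.0169, 0.2376]
orientation: [3.139, 0.52, 3.111]
force: [0.9, 0.5, -0.3]
finger_gap: 0.0468
```

arm_command(series=[{"xyz": [0, 0, 0], "angular": [0, 0, 0]}, {"xyz": [0, 0, 0], "angular": [0, 0, 0]}, {"xyz": [0, 0, 0], "angular": [0, 0, 0]}, {"xyz": [0, 0, 0], "angular": [0, 0, 0]}], hand=10, squeeze=12)

```text
clock: 19.95
position: [0.6576, 0.0173, 0.2411]
orientation: [3.139, 0.525, 3.111]
force: [-0.4, 2.0, 1.9]
finger_gap: 0.0188
```

```bash
python3 - <<'E'
from h import *
p,q=tcp();print(p,state()['force'],state()['finger_gap'],q.inv().apply(knob(2.4)-p)*1000)
A=np.linspace(2.4,0.0,21);rows=[]
for a,b in zip(A[:-1],A[1:]):
    d=q.inv().apply(knob(b)-knob(a))*1000;rows.append({"xyz":[round(float(v),1) for v in d],"angular":[0,0,0]})
show(rows)
E
```

```text
[0.65762922 0.01732869 0.24112295] [-0.4041985   2.00707577  1.94741654] 0.018768265040514483 [2.12887788 0.29595879 2.28971869]
[{"xyz": [8.6, 0.0, -9.2], "angular": [0, 0, 0]}, {"xyz": [9.7, 0.0, -8.1], "angular": [0, 0, 0]}, {"xyz": [10.6, 0.0, -6.9], "angular": [0, 0, 0]}, {"xyz": [11.3, 0.0, -5.6], "angular": [0, 0, 0]}, {"xyz": [11.9, 0.0, -4.2], "angular": [0, 0, 0]}, {"xyz": [12.3, 0.0, -2.7], "angular": [0, 0, 0]}, {"xyz": [12.5, -0.0, -1.2], "angular": [0, 0, 0]}, {"xyz": [12.6, -0.0, 0.3], "angular": [0, 0, 0]}, {"xyz": [12.5, -0.0, 1.8], "angular": [0, 0, 0]}, {"xyz": [12.2, -0.0, 3.3], "angular": [0, 0, 0]}]
[{"xyz": [11.7, -0.0, 4.7], "angular": [0, 0, 0]}, {"xyz": [11.1, -0.0, 6.1], "angular": [0, 0, 0]}, {"xyz": [10.2, -0.0, 7.3], "angular": [0, 0, 0]}, {"xyz": [9.3, -0.0, 8.5], "angular": [0, 0, 0]}, {"xyz": [8.2, -0.0, 9.6], "angular": [0, 0, 0]}, {"xyz": [7.0, -0.0, 10.5], "angular": [0, 0, 0]}, {"xyz": [5.7, -0.0, 11.2], "angular": [0, 0, 0]}, {"xyz": [4.3, -0.0, 11.8], "angular": [0, 0, 0]}, {"xyz": [2.9, -0.0, 12.3], "angular": [0, 0, 0]}, {"xyz": [1.4, -0.0, 12.5], "angular": [0, 0, 0]}]
```

The 18.8 mm gap suggests the pinch is at the pad's edge, so I'll reopen and go 8 mm deeper.

arm_command(series=[{"xyz": [0, 0, 0], "angular": [0, 0, 0]}, {"xyz": [0, 0, 0], "angular": [0, 0, 0]}, {"xyz": [2, 0.3, 5], "angular": [0, 0, 0]}, {"xyz": [0, 0, 4], "angular": [0, 0, 0]}, {"xyz": [0, 0, 0], "angular": [0, 0, 0]}], hand=40)

```text
clock: 20.58
position: [0.6599, 0.0171, 0.2305]
orientation: [3.139, 0.522, 3.111]
force: [0.1, 0.0, 0.3]
finger_gap: 0.0398
```

arm_command(series=[{"xyz": [0, 0, 0], "angular": [0, 0, 0]}, {"xyz": [0, 0, 0], "angular": [0, 0, 0]}, {"xyz": [0, 0, 0], "angular": [0, 0, 0]}, {"xyz": [0, 0, 0], "angular": [0, 0, 0]}], hand=10, squeeze=15)

```text
clock: 21.08
position: [0.6602, 0.0173, 0.2317]
orientation: [3.139, 0.524, 3.111]
force: [-0.3, 0.9, 1.3]
finger_gap: 0.0184
```

arm_command(series=[{"xyz": [8.6, 0, -9.2], "angular": [0, 0, 0]}, {"xyz": [9.7, 0, -8.1], "angular": [0, 0, 0]}, {"xyz": [10.6, 0, -6.9], "angular": [0, 0, 0]}, {"xyz": [0, 0, 0], "angular": [0, 0, 0]}])

```text
clock: 21.58
position: [0.6217, 0.0184, 0.2381]
orientation: [3.139, 0.523, 3.111]
force: [-0.8, 1.0, 1.1]
finger_gap: 0.0181
```

```bash
python3 - <<'E'
from h import *
p,q=tcp();print(p,state()['force'],state()['finger_gap'],[ (q.inv().apply(knob(a,-19)-p)*1000).round(1) for a in(2.1,2.04,1.98)])
im=read_camera('wrist')[:,:,::-1]
cv2.imwrite('pics/w8c.png',im[130:340,180:460])
E
```

```text
[0.62169774 0.01838912 0.2381295 ] [-0.75423203  0.9685497   1.09716017] 0.0181308568367232 [array([-7. ,  0.3,  4.8]), array([-1.6,  0.3,  1.5]), array([ 3.9,  0.3, -1.4])]
```

View pics/w8c.png

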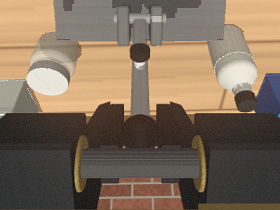

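The knob at (140,130) is held between the fingers and the lever follows, so I continue round the arc.

arm_command(series=[{"xyz": [11.3, 0, -5.6], "angular": [0, 0, 0]}, {"xyz": [11.9, 0, -4.2], "angular": [0, 0, 0]}, {"xyz": [12.3, 0, -2.7], "angular": [0, 0, 0]}, {"xyz": [12.5, 0, -1.2], "angular": [0, 0, 0]}, {"xyz": [12.6, 0, 0.3], "angular": [0, 0, 0]}, {"xyz": [12.5, 0, 1.8], "angular": [0, 0, 0]}, {"xyz": [12.2, 0, 3.3], "angular": [0, 0, 0]}, {"xyz": [0, 0, 0], "angular": [0, 0, 0]}])

```text
clock: 22.62
position: [0.5431, 0.0206, 0.2003]
orientation: [3.14, 0.52, 3.111]
force: [0.7, 0.2, -2.3]
finger_gap: 0.0179
```

```bash
cat > arc.py <<'E'
from h import *
p,q=tcp();s=state();print((PT[:3,:3].T@s['force']).round(2),s['finger_gap'])
k=(PT[:3,:3].T@(p-PT[:3,3])*1000)+[0,0,19]
a0=np.arctan2(k[2]-45,70-k[0])-np.arctan2(5,105);print('a',a0,'r',np.hypot(k[2]-45,70-k[0]),k)
A=np.linspace(a0,0.0,max(2,int(np.ceil(a0/.13))+1));P=[p]+[knob(a,-19) for a in A[1:]]
show([{"xyz":[round(float(v),1) for v in q.inv().apply(b-a)*1000],"angular":[0,0,0]} for a,b in zip(P[:-1],P[1:])])
E
python3 arc.py
```

```text
[-0.56  0.19 -2.35] 0.017879096945397563
a 1.1695669636758663 r 106.03553178503282 [ 33.27769856  -0.48859119 144.47364766]
[{"xyz": [12.1, 0.5, 6.5], "angular": [0, 0, 0]}, {"xyz": [11.6, -0.0, 7.2], "angular": [0, 0, 0]}, {"xyz": [10.6, -0.0, 8.6], "angular": [0, 0, 0]}, {"xyz": [9.4, -0.0, 9.9], "angular": [0, 0, 0]}, {"xyz": [8.0, -0.0, 11.0], "angular": [0, 0, 0]}, {"xyz": [6.5, -0.0, 12.0], "angular": [0, 0, 0]}, {"xyz": [4.9, -0.0, 12.7], "angular": [0, 0, 0]}, {"xyz": [3.2, -0.0, 13.3], "angular": [0, 0, 0]}, {"xyz": [1.5, -0.0, 13.6], "angular": [0, 0, 0]}]
```

arm_command(series=[{"xyz": [12.1, 0.5, 6.5], "angular": [0, 0, 0]}, {"xyz": [11.6, 0, 7.2], "angular": [0, 0, 0]}, {"xyz": [10.6, 0, 8.6], "angular": [0, 0, 0]}, {"xyz": [9.4, 0, 9.9], "angular": [0, 0, 0]}, {"xyz": [8, 0, 11], "angular": [0, 0, 0]}, {"xyz": [6.5, 0, 12], "angular": [0, 0, 0]}, {"xyz": [4.9, 0, 12.7], "angular": [0, 0, 0]}, {"xyz": [0, 0, 0], "angular": [0, 0, 0]}])

```text
clock: 23.62
position: [0.5238, 0.0214, 0.1105]
orientation: [3.14, 0.521, 3.111]
force: [0.1, -4.8, -1.0]
finger_gap: 0.0174
```

```bash
python3 arc.py
```

```text
[-0.31 -4.78 -0.95] 0.01743451634678356
a 0.26098432949644723 r 103.18357066306233 [-28.31017033  -0.32234617  76.33623564]
[{"xyz": [4.2, 0.3, 8.2], "angular": [0, 0, 0]}, {"xyz": [1.6, -0.0, 9.0], "angular": [0, 0, 0]}, {"xyz": [0.8, -0.0, 9.1], "angular": [0, 0, 0]}]
```

arm_command(series=[{"xyz": [2.5, -0.4, 7], "angular": [0, 0, 0]}, {"xyz": [1.6, 0, 7], "angular": [0, 0, 0]}, {"xyz": [0.8, 0, 7], "angular": [0, 0, 0]}, {"xyz": [0, 0, 0], "angular": [0, 0, 0]}])

```text
clock: 24.12
position: [0.5304, 0.0212, 0.0905]
orientation: [3.14, 0.522, 3.111]
force: [-0.5, -4.6, -1.6]
finger_gap: 0.0173
```

```bash
python3 arc.py
```

```text
[-1.1  -4.66 -1.25] 0.017270653463722273
a 0.05704830279189496 r 103.17201476250114 [-32.60778006  -0.29896587  55.7753469 ]
[{"xyz": [2.4, 0.3, 5.8], "angular": [0, 0, 0]}]
```

arm_command(series=[{"xyz": [0.5, 0, 2], "angular": [0, 0, 0]}, {"xyz": [0.3, 0, 2], "angular": [0, 0, 0]}, {"xyz": [0, 0, 0], "angular": [0, 0, 0]}])

```text
clock: 24.5
position: [0.5318, 0.0212, 0.0874]
orientation: [3.14, 0.523, 3.111]
force: [0.2, -4.5, -0.6]
finger_gap: 0.0172
```

arm_command(series=[{"xyz": [0.2, 0, 1], "angular": [0, 0, 0]}, {"xyz": [0, 0, 1], "angular": [0, 0, 0]}, {"xyz": [0, 0, 0], "angular": [0, 0, 0]}])

```text
clock: 24.88
position: [0.5326, 0.0212, 0.0857]
orientation: [3.14, 0.523, 3.111]
force: [-1.9, -5.8, -1.1]
finger_gap: 0.0171
```

arm_command(series=[{"xyz": [0, 0, 1], "angular": [0, 0, 0]}, {"xyz": [0, 0, 0], "angular": [0, 0, 0]}])

```text
clock: 25.12
position: [0.5331, 0.0212, 0.0848]
orientation: [3.14, 0.523, 3.111]
force: [-1.2, -6.3, -1.3]
finger_gap: 0.0173
```

```bash
python3 arc.py
```

```text
[-1.52 -6.38 -0.59] 0.017293348578038714
a -0.004541782510690526 r 103.27059205260117 [-33.17494958  -0.28692148  49.4435304 ]
[{"xyz": [1.8, 0.3, -0.6], "angular": [0, 0, 0]}]
```

arm_command(series=[{"xyz": [0, 0, 1], "angular": [0, 0, 0]}, {"xyz": [0, 0, 1], "angular": [0, 0, 0]}, {"xyz": [0, 0, 0], "angular": [0, 0, 0]}])

```text
clock: 25.5
position: [0.534, 0.0211, 0.083]
orientation: [3.14, 0.523, 3.111]
force: [-0.8, -5.6, -0.3]
finger_gap: 0.0171
```

arm_command(series=[{"xyz": [0, 0, 1], "angular": [0, 0, 0]}, {"xyz": [0, 0, 1], "angular": [0, 0, 0]}, {"xyz": [0, 0, 0], "angular": [0, 0, 0]}])

```text
clock: 25.88
position: [0.535, 0.0211, 0.0814]
orientation: [3.14, 0.523, 3.111]
force: [-3.2, -5.6, 0.9]
finger_gap: 0.0168
```

```bash
python3 - <<'E'
from h import *
import runpy
runpy.run_path('arc.py')
im=read_camera('scene')[:,:,::-1]
a=cv2.resize(im[180:255,280:380],None,fx=4,fy=4,interpolation=cv2.INTER_CUBIC)
b=cv2.resize(read_camera('wrist')[130:330,200:440,::-1],(480,400))
cv2.imwrite('pics/w9.png',np.hstack([cv2.resize(a,(400,300)),cv2.resize(b,(360,300))]))
E
```

```text
[-2.13 -5.66  2.27] 0.016810736762894848
a -0.04229643318098493 r 103.2162377609071 [-33.21479538  -0.27680159  45.54566766]
[{"xyz": [1.8, 0.3, -4.5], "angular": [0, 0, 0]}]
```

View pics/w9.png

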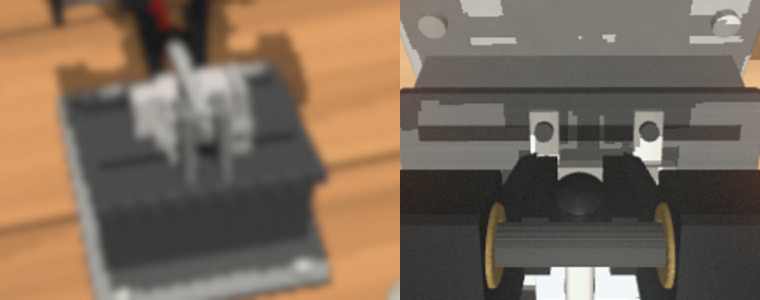

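The lever is nearly down, with the knob between the fingers at right-hand (580,193), but the falling gap says the ball is slipping in the pinch. I'll release, back off, and press the knob's top with closed fingers to confirm that the foot rests.

arm_command(series=[{"xyz": [0, 0, 0], "angular": [0, 0, 0]}, {"xyz": [0, 0, 0], "angular": [0, 0, 0]}, {"xyz": [0, 0, -10], "angular": [0, 0, 0]}, {"xyz": [0, 0, -15], "angular": [0, 0, 0]}, {"xyz": [2, 0, -25], "angular": [0, 0, 0]}, {"xyz": [0, 0, 0], "angular": [0, 0, 0]}], hand=45)

```text
clock: 26.72
position: [0.5095, 0.0222, 0.1262]
orientation: [3.139, 0.528, 3.111]
force: [0.2, 0.7, -0.2]
finger_gap: 0.0449
```

arm_command(series=[{"xyz": [0, 0, 0], "angular": [0, 0, 0]}, {"xyz": [0, 0, 0], "angular": [0, 0, 0]}, {"xyz": [0, 0, 0], "angular": [0, 0, 0]}, {"xyz": [0, 0, 0], "angular": [0, 0, 0]}], hand=0)

```text
clock: 27.22
position: [0.5084, 0.022, 0.1232]
orientation: [3.139, 0.523, 3.111]
force: [-0.9, 0.0, 0.0]
finger_gap: 0.0069
```

arm_command(series=[{"xyz": [0, 0, 5], "angular": [0, 0, 0]}, {"xyz": [0, 0, 4], "angular": [0, 0, 0]}, {"xyz": [0, 0, 2], "angular": [0, 0, 0]}, {"xyz": [0, 0, 0], "angular": [0, 0, 0]}])

```text
clock: 27.72
position: [0.514, 0.0218, 0.1139]
orientation: [3.139, 0.523, 3.111]
force: [0.0, 0.7, 0.2]
finger_gap: 0.0006
```

```bash
python3 - <<'E'
from h import *
p,q=tcp();print('tcp plate',(PT[:3,:3].T@(p-PT[:3,3])*1000).round(1),(PT[:3,:3].T@state()['force']).round(1))
E
```

```text
tcp plate [-35.2  -0.2  65.2] [0.1 0.7 0.2]
```

arm_command(series=[{"xyz": [0, 0, 1.5], "angular": [0, 0, 0]}, {"xyz": [0, 0, 1.5], "angular": [0, 0, 0]}, {"xyz": [0, 0, 0], "angular": [0, 0, 0]}])

```text
clock: 28.1
position: [0.5155, 0.0218, 0.1116]
orientation: [3.139, 0.524, 3.111]
force: [-0.1, 0.6, -0.0]
finger_gap: 0.0004
```

arm_command(series=[{"xyz": [0, 0, 1], "angular": [0, 0, 0]}, {"xyz": [0, 0, 1], "angular": [0, 0, 0]}, {"xyz": [0, 0, 0], "angular": [0, 0, 0]}])

```text
clock: 28.48
position: [0.5166, 0.0218, 0.11]
orientation: [3.139, 0.524, 3.111]
force: [-1.2, 0.0, 0.3]
finger_gap: 0.0003
```

arm_command(series=[{"xyz": [0, 0, 0.7], "angular": [0, 0, 0]}, {"xyz": [0, 0, 0], "angular": [0, 0, 0]}])

```text
clock: 28.72
position: [0.5169, 0.0218, 0.1096]
orientation: [3.139, 0.524, 3.111]
force: [-4.3, 0.2, 5.3]
finger_gap: 0.0007
```

arm_command(series=[{"xyz": [0, 0, 0.6], "angular": [0, 0, 0]}, {"xyz": [0, 0, 0], "angular": [0, 0, 0]}])

```text
clock: 28.98
position: [0.517, 0.0218, 0.1093]
orientation: [3.139, 0.523, 3.111]
force: [-7.7, 0.1, 10.0]
finger_gap: 0.0007
```

```bash
python3 - <<'E'
from h import *
p,q=tcp();print('tcp plate',(PT[:3,:3].T@(p-PT[:3,3])*1000).round(2),(PT[:3,:3].T@state()['force']).round(1))
E
```

```text
tcp plate [-34.82  -0.16  59.68] [-1.6 -0.1 12.5]
```

arm_command(series=[{"xyz": [0, 0, -3], "angular": [0, 0, 0]}, {"xyz": [0, 0, -20], "angular": [0, 0, 0]}, {"xyz": [20, 0, -40], "angular": [0, 0, 0]}, {"xyz": [30, 0, -40], "angular": [0, 0, 0]}, {"xyz": [30, 0, -40], "angular": [0, 0, 0]}, {"xyz": [30, 0, -30], "angular": [0, 0, 0]}, {"xyz": [0, 0, 0], "angular": [0, 0, 0]}, {"xyz": [0, 0, 0], "angular": [0, 0, 0]}])

```text
clock: 29.98
position: [0.34, 0.0278, 0.2099]
orientation: [3.14, 0.518, 3.111]
force: [-0.1, 0.6, -0.2]
finger_gap: 0.0003
```

```bash
python3 - <<'E'
from h import *
print(tcp()[0])
im=read_camera('wrist')[:,:,::-1]; t=read_camera('top')[:,:,::-1]
a=im[0:260,160:480];b=cv2.resize(t[140:300,190:470],None,fx=1.6,fy=1.6)
cv2.imwrite('pics/w10.png',np.hstack([cv2.resize(a,(360,292)),cv2.resize(b,(440,292))]))
E
```

```text
[0.34001907 0.02781429 0.20989084]
```

View pics/w10.png

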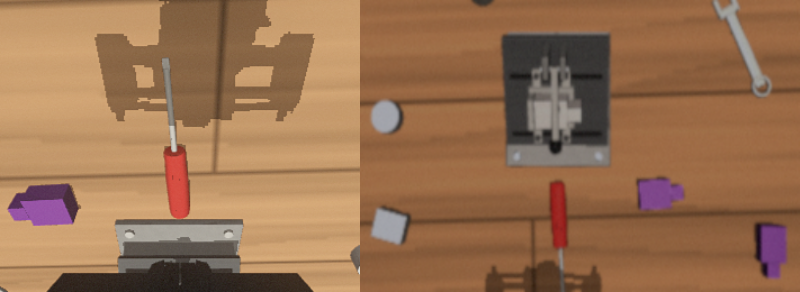

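The top view shows the lever lying over the seated blank, with its knob at (555,147) and the tongue in the slot at (572,115). The other items look unmoved, and the robot is clear.

```bash
python3 -c "
from plant import *
print(state()['force']);job_done()"
```

```text
[-0.50326924 -0.44898025 -0.2732621 ]
the job is handed in; nothing more can be done
```

The tongued aluminium blank is seated in the jig pocket with its tongue through the slot. The hold-down lever is down on it, and the arm has let go and backed clear. I handed the job in at about 30 s of the 64 s allowed.

- **Lever first:** I pushed the lever back to its 2.4 rad stop before loading, because the gripper's body would otherwise have hit it.
- **Seating:** I felt for the stop, backed off about 1.3 mm and went straight down. The blank bottomed with a firm push of about 27 N, about 0.4 mm above the plate's nominal surface, which is within the uncertainty of the fit. The close-up showed it flush with the stop.
- **Lever down:** The ball slipped in the pinch near the end of the swing. I let go and pressed the knob's top with closed fingers. It resisted up to 12.5 N with the knob top at 59.7–60.2 mm off the plate, against 60 mm expected for a resting foot.
- **Last look:** The final top view shows the lever over the seated blank. The discs, blocks and tools visible in it look undisturbed. The oil bottle and jar were outside that last crop.
- **Disagreements:** The two plate fits differed by about 1.5 mm, and the pinch gap read 17–18 mm on the 20 mm knob. I viewed 14 pictures, four over the budget of 10.

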